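Turn a die half cavity-up on the turnover stand

ROBOT

A 6-joint arm with a two-finger parallel gripper is mounted at the origin on a cart in front of the work surface, level with it; the furniture and walls round the work are solid. World frame = base frame: x ahead of the robot, y to its left, z up, the work surface at z = 0. Lengths are in m, angles in rad, forces in N, time in s.
With the tool pointing down it reaches from about 0.35 to 0.85 m from the base axis. Payload 8.1 kg.
Tool frame: the origin (TCP) lies on the mounting face of the last link; the fingertips stand 186 mm ahead of it and the grasp point (between the pads) lies 167 mm ahead of it; z points along the fingers, y is the line along which they close (so a half turn about z gives the same grasp; the last joint's range is limited). The gripper opens to 93 mm and grips with 3 to 60 N. Pads are 15 mm wide; open, the fingers measure 128 mm over their backs; the gripper's body (75 mm by 188 mm) begins 65 mm behind the grasp point.
Start: joints at [-1.225, 0.13, 1.488, -0, 1.523, -0.085], TCP at [0.251, -0.545, 0.405] pointing down, gripper open.
Joint ranges: [-2.96, 2.96], [-0.89, 2.26], [0.02, 2.5], [-1.34, 4.48], [0, 2.73], [-2.66, 2.66]. Speed limits (rad/s): [2.39, 2.39, 2.79, 3.14, 3.14, 3.14].

INTERFACE

Orientations are given as a rotation vector (axis times angle).
In Python, from bench import ctrl gives the robot as it stands.
- The arm moves only by the tool drive_tool, never from a script. Its argument "commands" is a list that holds one entry, the list of rows, each a list of 6 numbers: the shift along the tool's x, y, z in m, then the turn, a rotation vector about the tool's x, y, z in degrees. In form: [[[tx, ty, tz, ax, ay, az], ...]]. A call has exactly 8 rows; each row shifts and turns the commanded pose from where the row before left it, along the tool's axes as they then stand; what a row does not reach is not made up. A row lasts 1/8 s, in which the tool goes at most 62.5 mm and 10.7 degrees, less where a joint would pass 70% of its speed; a pose out of reach is approached as far as the arm can. A call is refused whole if a number of a shift passes 0.0625 or a number of a turn 10.7, either way. A call with a gripper value outside its range is refused whole. "gripper" is the closure, from 0 (fully open) to 1 (shut), set as the call begins (left out, the last holds). The fingers move at their own pace and stop on an object; "newtons" is the grip in N (left out, the last holds). Time passes only in rows, so rows that do not move let the fingers close, or fill a call up. It gives the time, the measured TCP pose, the force, the opening and the grip force at its end, in the units of the state.
- ctrl.state(): the state, without advancing time (a new reading comes with each control period).
- ctrl.read_camera(name): name is "side" or "top" or "wrist"; returns a dict with "color" (420x560x3 uint8, red, green, blue), "fx", "fy", "cx", "cy" (pixels), "k1" (the pictures are not rectified: a ray, as slopes to the right and down, at radius r is drawn at 1 + k1 r^2 times it, then the intrinsics apply), "rvec" (rotation vector, rad) and "tvec" (3), from world to camera coordinates, as OpenCV has them. Camera axes: x right, y down, z forward; pixel columns grow to the right and rows downward; lengths in m; the calibration is good to about 2 mm. A picture is of the moment at which its call begins. There is no depth.
- ctrl.finish_job(): hands the job in; it is judged then, once.
Trained networks look in the newest picture that a camera, given by its name, has taken for a name from the list of things; names that differ only in an ending like _2 or _b are one class to them, and where a whole thing is asked for, a point or a joint stands for the part that bears it (a point fixed in the world has none). Each returns a list of dicts, best first, with "p" (0 to 1); they miss things now and then, are a little off and sometimes report something else, mostly with a low value. They report only what shows in the picture. A call takes as long as a camera call. They do not tell look-alikes from the thing itself.
- ctrl.recognise(thing, camera): "at" ([x, y, z] in m, in the coordinates of the camera as it stood for that picture, good to about 4 mm: the middle of the surface that is visible of it).
- ctrl.cut_out(thing, camera): "mask" (420x560 bool, what is visible of it).
The state is a dict: "time_s": time; "qpos": joint angles; "dq": joint speeds; "joint_torque": joint torques, N m; "tcp_pos": TCP position; "tool_rot": TCP orientation; "force": force on the tool from outside, world axes, zero at the start; "torque": the same for the moment, N m; "width": opening from 0.0 (shut) to 1.0 (fully open); "grasp_force": force on a finger pad.
Only numpy, scipy, OpenCV 4.12 (cv2) and the standard library are available. Lean on these libraries where they do the work, as an engineer would, in place of code of your own. Each camera call takes 0.05 s, during which the arm holds its last target. There are 200 camera calls.

TASK

The flat metal die half lies cavity-down on the low deck of the turnover stand. Turn it over for spraying: pry up its overhanging edge and tip it over the step onto the higher bed, never lifting it clear of the stand, so that it lies flat there with the cavity face up. Then push it squarely home against the end stop, pressing it there for a moment with a steady, gentle push of about 5 newtons before you let go, and leave the things lying around the stand alone.

Things in the scene. Friction and masses are not known exactly. Their poses are not given: they have to be found in the camera images.
- die_half: Loose aluminium plate 90 (own x) x 100 (y) x 12 mm (z), 0.3 kg, origin at its centre. +z face: plain back, up at the start; -z face: cavity (46 mm round pocket). Starts flat on the low deck, x within 6 deg of the stand's, leading edge 4-14 mm short of the step, rear end hanging 28-38 mm free beyond the deck's near edge, underside 52 mm above the bench, nothing beneath. Too wide to grasp across.
- turnover_stand: Fixed steel stand, two levels. Origin on the bench below the step; x from low deck to high bed (to the robot's left), z up. Deck: x -66 to 0 mm, 124 wide, top z 52. Step: upright face 8 mm high at x 0. Bed: x 0 to 132, 140 wide, top z 60. When the plate's rear end is raised and pushed, its leading edge bears on the step and it turns over there; past upright it falls onto the bed.
- end_stop: Fixed straight steel bar across the far end of the high bed, 14 mm thick, 116 mm long, 16 mm high (two screw heads on top add 5 mm). Origin at the middle of the lower edge of the face that looks back to the step: 112 mm beyond the step, on the bed's top. Its axes are parallel to the stand's.
- rod: Bystander: short piece of orange wax rod, 59 x 13 x 12 mm, lying on the bench behind the stand (its -y side). Origin at the centre of its underside.
- pin: Bystander: steel pin 80 x 10 x 10 mm lying on the bench behind the stand (its -y side). Origin at the centre of its underside.
- lump: Bystander: rounded orange wax lump, 49 x 43 x 36 mm, on the bench beyond the stand's end stop. Origin at the centre of its underside.
- x_block: Bystander: violet X-shaped wax block, 66 x 78 x 24 mm, on the bench beyond the stand's end stop. Origin at the centre of its underside.
Mind the look-alikes: they are no part of the job. Several things have the shape of the die_half; the one meant has the colours described above.

How it is judged:
By the outcome, as a careful person would: the job done as asked, in the order asked, and still so for the second after the job is handed in, with the robot touching nothing.
It also fails if it takes over 42 s, if anything falls off the work surface, if the arm or the gripper's body presses on something with over 40 N, if the wrist force passes 120 N, or if a joint passes its speed limit or range.

## Working session

There is one attempt and no reset: what is moved stays moved. The work goes in short steps, Python scripts to look and compute and a tool call to move; the robot and the scene stay as the last step left them, time stands still between calls to the robot, and variables do not carry over. Pictures are saved under pics/ and viewed, at most 10 in all, crops included, and the job is handed in when it is done.

Besides the shell and the picture viewer there is one more tool, called after ">>>" as name(argument=value, ...), one argument or row to a line, values as JSON. drive_tool: Moves the arm, as the interface text tells. Its arguments: {"type":"object","properties":{"commands":{"type":"array"},"gripper":{"type":"number"},"newtons":{"type":"number"}},"required":["commands"]}

```bash
mkdir -p pics; ls; cat > h.py <<'E'
from bench import ctrl
import numpy as np, cv2
def cam(n):
    c=ctrl.read_camera(n); c['R']=cv2.Rodrigues(np.array(c['rvec'],float))[0]; c['t']=np.array(c['tvec'],float).ravel()
    c['K']=np.array([[c['fx'],0,c['cx']],[0,c['fy'],c['cy']],[0,0,1.]]); c['D']=np.array([c['k1'],0,0,0,0.]); return c
def save(c,f,crop=None,s=1):
    im=c['color'][...,::-1]
    if crop: u0,v0,u1,v1=crop; im=im[v0:v1,u0:u1]
    cv2.imwrite('pics/'+f,cv2.resize(im,None,fx=s,fy=s,interpolation=cv2.INTER_CUBIC))
def px2w(c,uv,z):
    n=cv2.undistortPoints(np.array(uv,float).reshape(-1,1,2),c['K'],c['D']).reshape(-1,2)
    d=np.c_[n,np.ones(len(n))]@c['R']; o=-c['R'].T@c['t']
    return o+d*((z-o[2])/d[:,2])[:,None]
def w2px(c,P):
    return cv2.projectPoints(np.array(P,float).reshape(-1,1,3),np.array(c['rvec'],float),c['t'],c['K'],c['D'])[0].reshape(-1,2)
def c2w(c,p): return c['R'].T@(np.array(p)-c['t'])
E
python3 - <<'E'
from h import *
for n in ['top','side']:
    c=cam(n); save(c,n+'0.png')
    print(n,'cam pos',-c['R'].T@c['t'])
    for t in ['die_half','turnover_stand','end_stop','rod','pin','lump','x_block']:
        for r in ctrl.recognise(t,n): print(t,round(r['p'],2),c2w(c,r['at']).round(3),w2px(c,c2w(c,r['at'])).round(0))
print(ctrl.state())
E
```

```text
pics
top cam pos [0.50996867 0.06687755 1.01688498]
die_half 0.69 [ 0.489 -0.017  0.063] [[312. 252.]]
die_half 0.65 [ 0.683 -0.149  0.015] [[365. 163.]]
end_stop 0.62 [0.538 0.144 0.079] [[234. 231.]]
pin 0.51 [0.652 0.053 0.008] [[276. 180.]]
lump 0.81 [0.519 0.222 0.027] [[201. 242.]]
lump 0.47 [ 0.491 -0.019  0.064] [[313. 252.]]
x_block 0.92 [0.623 0.185 0.021] [[217. 194.]]
side cam pos [0.48077256 0.70265455 0.62373959]
die_half 0.95 [ 0.485 -0.012  0.064] [[339. 189.]]
die_half 0.87 [ 0.683 -0.143  0.013] [[269. 165.]]
die_half 0.19 [0.518 0.232 0.028] [[308. 279.]]
turnover_stand 0.83 [0.523 0.116 0.062] [[316. 225.]]
turnover_stand 0.46 [ 0.609 -0.027  0.01 ] [[288. 196.]]
end_stop 0.75 [0.535 0.147 0.078] [[308. 229.]]
rod 0.66 [ 0.61  -0.025  0.012] [[287. 196.]]
lump 0.78 [0.519 0.233 0.028] [[308. 279.]]
lump 0.45 [0.619 0.192 0.024] [[263. 256.]]
x_block 0.93 [0.62  0.195 0.025] [[262. 257.]]
{'time_s': 0.8, 'qpos': array([-1.22541993e+00,  1.30399978e-01,  1.48819884e+00, -1.08003407e-07,
        1.52300015e+00, -8.53882447e-02]), 'dq': array([ 0.00034273,  0.00167599,  0.00046748, -0.00033075,  0.00067449,
       -0.00100786]), 'joint_torque': array([ 3.78992363e-04, -5.59694231e+01, -4.92033255e+01,  7.67545402e-02,
        2.24736374e-02, -1.16961425e-05]), 'tcp_pos': array([ 0.25056815, -0.5451814 ,  0.40473587]), 'tool_rot': array([-3.06899928e+00, -6.71422779e-01,  1.45527069e-06]), 'force': array([-0.42670143, -0.38072357, -0.39586376]), 'torque': array([ 0.01277883,  0.01092728, -0.11691578]), 'grasp_force': 0.0, 'width': 1.0037546613877695}
```

View pics/top0.png

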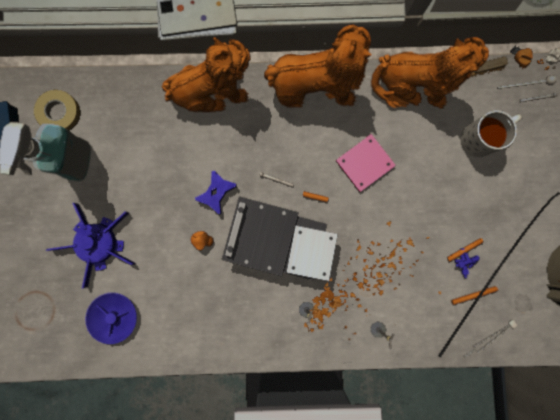

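View pics/side0.png

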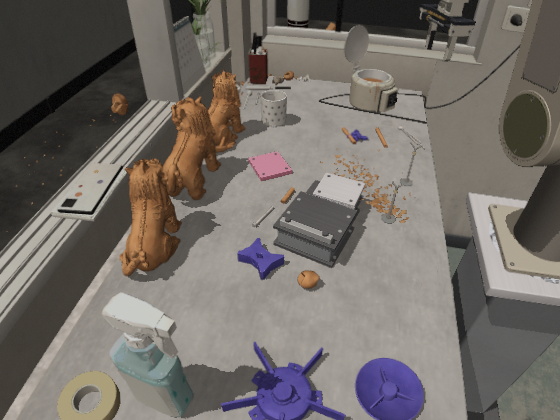

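The top view shows two plates: one silver at (312,252) on the stand's low deck, one pink at (365,163) lying on the bench. The silver aluminium plate on the deck fits the description. I'll confirm it in a crop.

```bash
python3 - <<'E'
from h import *
c=cam('top'); save(c,'crop1.png',(205,180,355,290),5.3)
ctrl.recognise('die_half','top')
for r in ctrl.cut_out('die_half','top')[:2]:
    m=r['mask'].astype(np.uint8); print(r['p'],m.sum())
    uv=np.argwhere(m)[:,::-1]; w=px2w(c,uv,.064)
    b=cv2.minAreaRect((w[:,:2]*1000).astype(np.float32)); print(b,cv2.boxPoints(b).round(1).tolist())
E
```

```text
0.77 2122
((488.20648193359375, -16.945106506347656), (92.490234375, 102.99403381347656), 76.30845642089844) [[427.20001220703125, -49.70000076293945], [527.2999877929688, -74.0999984741211], [549.2000122070312, 15.800000190734863], [449.1000061035156, 40.20000076293945]]
0.74 1818
((676.4007568359375, -137.52879333496094), (86.61418151855469, 100.281494140625), 34.175662994384766) [[612.4000244140625, -120.4000015258789], [668.7000122070312, -203.3000030517578], [740.4000244140625, -154.6999969482422], [684.0999755859375, -71.69999694824219]]
```

View pics/crop1.png

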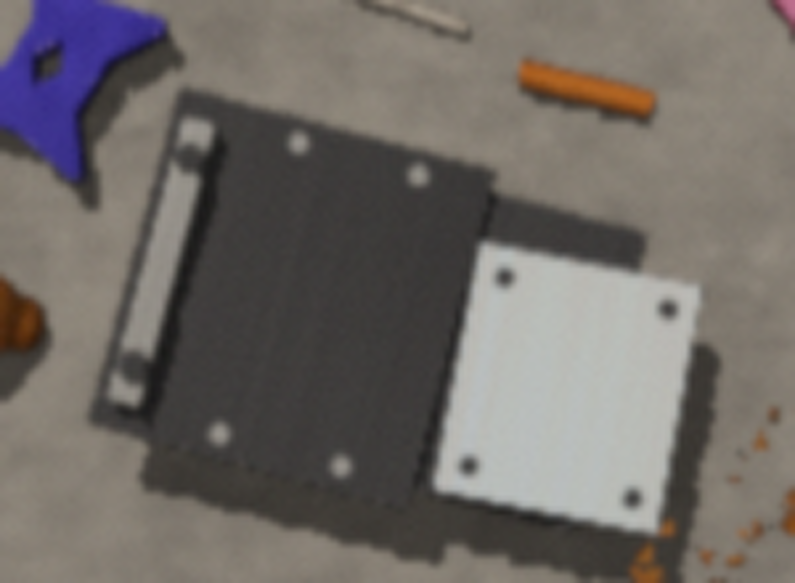

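```bash
python3 - <<'E'
from h import *
c=cam('top')
f=lambda P:np.array([(205+(x+.5)/5.3-.5,180+(y+.5)/5.3-.5) for x,y in P])
bed=px2w(c,f([(185,90),(496,170),(411,504),(91,424)]),.06)[:,:2]*1000
pl=px2w(c,f([(480,242),(701,287),(660,532),(434,491)]),.064)[:,:2]*1000
dk=px2w(c,f([(496,195),(646,235)]),.052)[:,:2]*1000
st=px2w(c,f([(190,117),(217,124),(140,407),(110,400)]),.076)[:,:2]*1000
print('bed',bed.round(1).tolist(),'\nplate',pl.round(1).tolist(),'\ndeck',dk.round(1).tolist(),'\nstop',st.round(1).tolist())
for P in(bed,pl,st):
    print([round(float(np.linalg.norm(P[i]-P[i-1])),1) for i in range(4)],[round(float(np.degrees(np.arctan2(*(P[i]-P[i-1])[::-1]))),1) for i in range(4)])
# stand frame from rigid fit of bed corners
M=np.array([(132,-70),(0,-70),(0,70),(132,70)],float)
# check handedness: x->+y world
a=M-M.mean(0); b=bed-bed.mean(0)
th=np.arctan2((a[:,0]*b[:,1]-a[:,1]*b[:,0]).sum(),(a*b).sum())
R=np.array([[np.cos(th),-np.sin(th)],[np.sin(th),np.cos(th)]]); o=bed.mean(0)-R@M.mean(0)
print('stand yaw',np.degrees(th),'o',o,'res',(bed-(M@R.T+o)).round(1).tolist())
print('plate in stand',((pl-o)@R).round(1).tolist(),'deck',((dk-o)@R).round(1).tolist(),'stop',((st-o)@R).round(1).tolist())
E
```

```text
bed [[611.9, 132.3], [576.0, 8.3], [444.2, 46.6], [479.5, 172.7]] 
plate [[547.1, 15.9], [526.7, -71.4], [430.7, -51.2], [449.3, 37.4]] 
deck [[566.4, 8.2], [548.5, -51.8]] 
stop [[599.4, 129.5], [596.3, 118.9], [486.1, 151.7], [489.1, 163.4]]
[138.4, 129.1, 137.2, 131.0] [-17.0, -106.1, 163.8, 74.4]
[100.1, 89.7, 98.0, 90.5] [-12.4, -103.2, 168.1, 78.2]
[115.3, 11.0, 115.0, 12.1] [-17.1, -106.2, 163.4, 75.2]
stand yaw 73.74256655874028 o [509.42157633  26.62964798] res [[-1.7, -1.4], [-0.6, 1.3], [2.0, 0.3], [0.4, -0.2]]
plate in stand [[0.3, -39.2], [-89.2, -44.0], [-96.7, 53.8], [-6.5, 60.7]] deck [[-1.7, -59.9], [-64.4, -59.4]] stop [[123.9, -57.6], [112.9, -57.6], [113.5, 57.4], [125.6, 57.7]]
```

The crop shows the silver plate from (434,491) to (701,287), with its step edge near (480,243)–(434,491) and its rear end overhanging the deck. It is the die half. The thin posts near the approach path need checking first.

```bash
python3 - <<'E'
from h import *
t=cam('top'); s=cam('side')
a=t['color'][200:350,270:430,::-1]; b=s['color'][120:250,330:440,::-1]
A=cv2.resize(a,None,fx=2.5,fy=2.5,interpolation=2); B=cv2.resize(b,None,fx=3.3,fy=3.3,interpolation=2)
H=max(len(A),len(B)); p=lambda I:np.pad(I,((0,H-len(I)),(0,0),(0,0)))
I=np.hstack([p(A),p(B)]); print(I.shape,A.shape); cv2.imwrite('pics/posts.png',I)
E
```

```text
(429, 763, 3) (375, 400, 3)
```

View pics/posts.png

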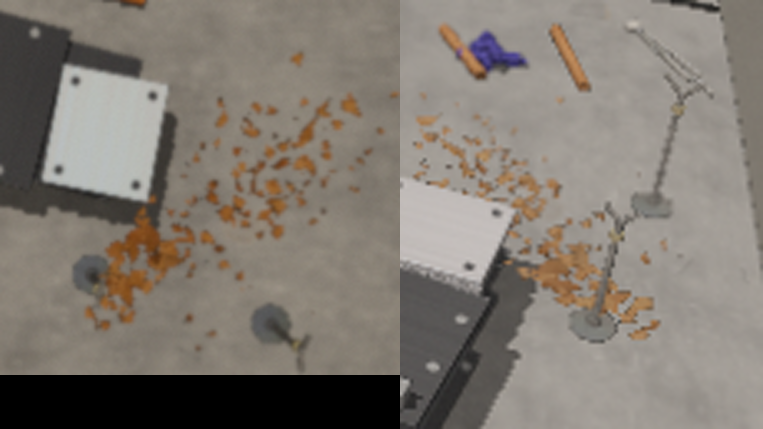

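```bash
python3 - <<'E'
from h import *
from scipy.optimize import minimize_scalar
t=cam('top'); s=cam('side')
yaw=np.radians(73.74); R=np.array([[np.cos(yaw),-np.sin(yaw)],[np.sin(yaw),np.cos(yaw)]]); o=np.array([.5094,.0266])
for n,bt,tt,bs,ts in [('A',(306,309),(308.8,315),(388,218),(396.7,182)),('B',(378,329),(390,338),(406.7,182),(415.5,144))]:
    b1=px2w(t,bt,0)[0]; b2=px2w(s,bs,0)[0]
    f=lambda z:np.linalg.norm(px2w(t,tt,z)[0]-px2w(s,ts,z)[0])
    r=minimize_scalar(f,bounds=(0,.3),method='bounded'); top=px2w(t,tt,r.x)[0]
    print(n,b1.round(3),b2.round(3),'top',top.round(3),r.fun.round(3),'stand',((b1[:2]-o)@R).round(3),((top[:2]-o)@R).round(3))
E
```

```text
A [ 0.363 -0.005  0.   ] [ 0.361 -0.009  0.   ] top [ 0.368 -0.002  0.114] 0.004 stand [-0.071  0.131] [-0.067  0.128]
B [ 0.316 -0.162  0.   ] [ 0.311 -0.165  0.   ] top [ 0.322 -0.157  0.124] 0.005 stand [-0.236  0.133] [-0.228  0.129]
```

```bash
cat >> h.py <<'E'
from scipy.spatial.transform import Rotation as Ro, Slerp
YAW=np.radians(73.74); XS=np.array([np.cos(YAW),np.sin(YAW),0]); YS=np.array([-np.sin(YAW),np.cos(YAW),0]); O=np.array([.5094,.0266,0]); Z=np.array([0,0,1.])
def pose(x,y,z,a,dyaw=0):
    "tip (mm, stand) and pitch below horizontal (deg) -> TCP pos, Rotation"
    a=np.radians(a); q=Ro.from_rotvec([0,0,np.radians(dyaw)]); xs=q.apply(XS); ys=q.apply(YS)
    d=np.cos(a)*xs-np.sin(a)*Z; yt=-ys
    return O+(x*XS+y*YS+z*Z)/1000-.186*d, Ro.from_matrix(np.c_[np.cross(yt,d),yt,d])
def cur():
    s=ctrl.state(); return np.array(s['tcp_pos']),Ro.from_rotvec(s['tool_rot'])
def tip():
    p,r=cur(); d=r.as_matrix()[:,2]; t=p+.186*d-O; return np.array([t@XS,t@YS,t[2]])*1000,np.degrees(-np.arcsin(d[2])).round(1)
def plan(wps,start=None):
    "wps: list of (x,y,z,a,rows[,dyaw]); prints rows, 8 per call"
    p,r=start or cur(); rows=[]
    for w in wps:
        tp,tr=pose(*w[:4],*(w[5:6])); n=w[4]; p0,r0=p,r
        sl=Slerp([0,1],Ro.concatenate([r0,tr]))
        for k in range(1,n+1):
            gp=p0+(tp-p0)*k/n; gr=sl(k/n)
            m=(r.inv().apply(gp-p)).round(4); v=np.degrees((r.inv()*gr).as_rotvec()).round(1)
            rows.append([*m.tolist(),*v.tolist()]); p=p+r.apply(m); r=r*Ro.from_rotvec(np.radians(v))
    for i in range(0,len(rows),8): print(str(rows[i:i+8]).replace(' ',''))
    print(len(rows),'max',np.abs(rows).max(0))
E
python3 - <<'E'
from h import *
print(tip()); plan([(-230,-10,170,65,8),(-180,0,110,45,8)])
E
```

```text
(array([-621.36911983,   88.38313011,  218.74215245]), np.float64(90.0))
[[0.0349,-0.0215,0.0083,1.3,2.9,-6.0],[0.0365,-0.0175,0.0105,1.4,3.0,-6.1],[0.0375,-0.0133,0.0128,1.3,2.9,-6.0],[0.038,-0.009,0.015,1.3,2.9,-6.0],[0.0378,-0.0047,0.0171,1.4,3.0,-6.1],[0.0372,-0.0002,0.0191,1.3,2.9,-6.0],[0.036,0.0041,0.0209,1.4,2.9,-6.0],[0.0342,0.0082,0.0226,1.3,2.9,-6.1]]
[[-0.0054,-0.0012,0.0108,-0.0,2.5,0.0],[-0.006,-0.0013,0.0106,-0.0,2.5,0.0],[-0.0063,-0.0012,0.0104,-0.0,2.5,0.0],[-0.0068,-0.0013,0.01,-0.0,2.5,0.0],[-0.0073,-0.0012,0.0097,-0.0,2.5,0.0],[-0.0077,-0.0013,0.0094,-0.0,2.5,0.0],[-0.008,-0.0012,0.0091,-0.0,2.5,0.0],[-0.0085,-0.0013,0.0087,-0.0,2.5,0.0]]
16 max [0.038  0.0215 0.0226 1.4    3.     6.1   ]
```

>>> drive_tool(
  commands=[
    [[0.035,-0.0215,0.008,1.3,2.9,-6],[0.0365,-0.0175,0.0105,1.4,3,-6],[0.0375,-0.0135,0.013,1.3,2.9,-6],[0.038,-0.009,0.015,1.3,2.9,-6],[0.038,-0.0045,0.017,1.4,3,-6],[0.037,0,0.019,1.3,2.9,-6],[0.036,0.004,0.021,1.4,2.9,-6],[0.034,0.008,0.0225,1.3,2.9,-6.1]],
  ],
  gripper=0.55,
)

```text
time_s: 2.2
tcp_pos: [0.4336, -0.2718, 0.3387]
tool_rot: [-2.269, -1.703, -0.504]
force: [0.1, -0.4, -0.4]
width: 0.45
grasp_force: 0.0
```

>>> drive_tool(
  commands=[
    [[-0.0055,-0.001,0.011,0,2.5,0],[-0.006,-0.001,0.0105,0,2.5,0],[-0.0065,-0.001,0.0105,0,2.5,0],[-0.007,-0.001,0.01,0,2.5,0],[-0.0075,-0.001,0.01,0,2.5,0],[-0.0075,-0.001,0.0095,0,2.5,0],[-0.008,-0.001,0.009,0,2.5,0],[-0.0085,-0.001,0.0085,0,2.5,0]],
  ],
)

```text
time_s: 3.2
tcp_pos: [0.4244, -0.2738, 0.2404]
tool_rot: [-2.035, -1.522, -0.845]
force: [0.1, -0.7, -0.6]
width: 0.448
grasp_force: 0.0
```

```bash
python3 - <<'E'
from h import *
s=ctrl.state(); print(tip(),s['time_s'],s['qpos'].round(2),s['force'].round(1),s['width'])
plan([(-112,0,60,45,5),(-108,0,28,45,3)])
c=cam('side'); save(c,'s1.png',(200,60,480,270),2.8)
E
```

```text
(array([-180.37435107,   -2.79094564,  109.16784042]), np.float64(44.9)) 3.2 [-0.9   0.24  1.79  0.62  1.62 -0.75] [ 0.1 -0.7 -0.6] 0.44750081504819705
[[0.0028,-0.0005,0.0166,0.0,-0.0,-0.0],[0.0027,-0.0006,0.0167,0.0,-0.0,-0.0],[0.0028,-0.0005,0.0166,0.1,-0.1,-0.1],[0.0028,-0.0005,0.0166,-0.0,0.0,0.0],[0.0028,-0.0005,0.0166,0.0,-0.0,-0.0],[-0.0066,0.0,0.0085,0.0,-0.0,-0.0],[-0.0066,0.0,0.0085,0.0,-0.0,-0.0],[-0.0067,0.0,0.0085,0.0,-0.0,-0.0]]
8 max [0.0067 0.0006 0.0167 0.1    0.1    0.1   ]
```

View pics/s1.png

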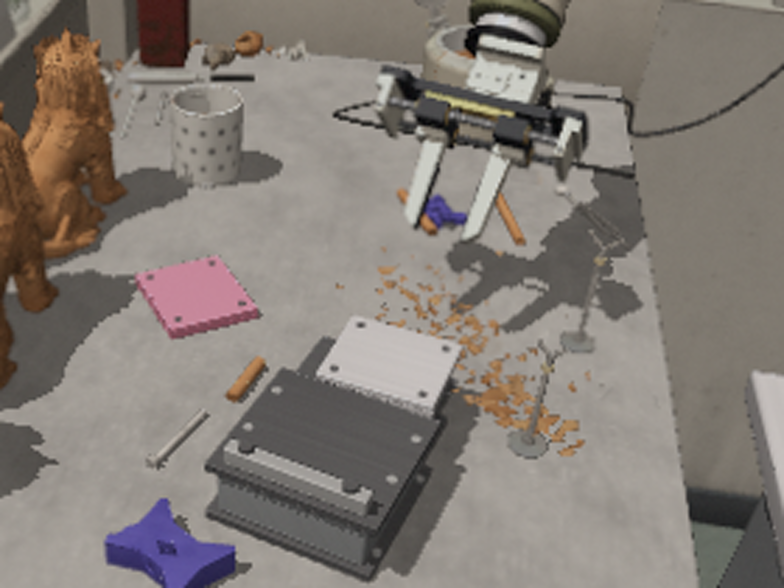

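The picture shows the half-open gripper at (490,170) behind the plate's rear edge (390,400). The posts at (540,390) and (585,300) are clear of it.

```bash
python3 - <<'E'
from h import *
plan([(-122,0,60,45,5),(-118,0,35,45,3)])
E
```

```text
[[0.0015,-0.0003,0.0149,0.0,-0.1,-0.0],[0.0016,-0.0004,0.0149,0.0,-0.0,-0.1],[0.0015,-0.0003,0.0149,0.0,-0.1,-0.0],[0.0016,-0.0004,0.0149,0.0,-0.0,-0.1],[0.0016,-0.0003,0.0149,0.0,-0.1,-0.0],[-0.005,0.0,0.0068,0.0,-0.0,-0.0],[-0.0049,0.0,0.0069,0.0,-0.0,-0.0],[-0.005,0.0,0.0068,0.0,-0.0,-0.0]]
8 max [0.005  0.0004 0.0149 0.     0.1    0.1   ]
```

>>> drive_tool(
  commands=[
    [[0.0015,-0.0004,0.015,0,0,0],[0.0015,-0.0004,0.015,0,0,0],[0.0015,-0.0004,0.015,0,0,0],[0.0015,-0.0004,0.015,0,0,0],[0.0015,-0.0004,0.015,0,0,0],[-0.005,0,0.007,0,0,0],[-0.005,0,0.007,0,0,0],[-0.005,0,0.007,0,0,0]],
  ],
)

```text
time_s: 4.25
tcp_pos: [0.4402, -0.2135, 0.1675]
tool_rot: [-2.037, -1.523, -0.843]
force: [-0.2, -0.5, -0.6]
width: 0.455
grasp_force: 0.0
```

```bash
python3 - <<'E'
from h import *
s=ctrl.state(); print(tip(),s['time_s'],s['force'].round(1))
plan([(-92,0,36,45,8)])
E
```

```text
(array([-118.46371245,   -1.17806692,   35.83915027]), np.float64(45.1)) 4.25 [-0.2 -0.5 -0.6]
[[0.0023,-0.0001,0.0023,0.0,0.0,-0.0],[0.0024,-0.0001,0.0023,0.0,0.0,-0.0],[0.0023,-0.0001,0.0024,0.0,0.0,-0.0],[0.0023,-0.0001,0.0023,0.1,0.0,-0.1],[0.0024,-0.0001,0.0023,-0.0,0.0,0.0],[0.0023,-0.0001,0.0023,-0.0,0.0,0.0],[0.0023,-0.0001,0.0024,0.0,0.0,-0.0],[0.0024,-0.0001,0.0023,0.0,0.1,-0.0]]
8 max [0.0024 0.0001 0.0024 0.1    0.1    0.1   ]
```

>>> drive_tool(
  commands=[
    [[0.0023,0,0.0023,0,0,0],[0.0024,0,0.0023,0,0,0],[0.0023,0,0.0024,0,0,0],[0.0023,0,0.0023,0,0,0],[0.0024,0,0.0023,0,0,0],[0.0023,0,0.0023,0,0,0],[0.0023,0,0.0024,0,0,0],[0.0024,0,0.0023,0,0,0]],
  ],
)

```text
time_s: 5.25
tcp_pos: [0.4476, -0.1877, 0.168]
tool_rot: [-2.037, -1.523, -0.843]
force: [0.2, 0.1, 0.6]
width: 0.444
grasp_force: 0.0
```

```bash
python3 - <<'E'
from h import *
s=ctrl.state(); print(tip(),s['time_s'],s['force'].round(1))
c=cam('side'); save(c,'s2.png',(260,110,430,240),4.6)
E
```

```text
(array([-91.57989606,  -1.02085974,  36.38713666]), np.float64(45.0)) 5.25 [0.2 0.1 0.6]
```

View pics/s2.png

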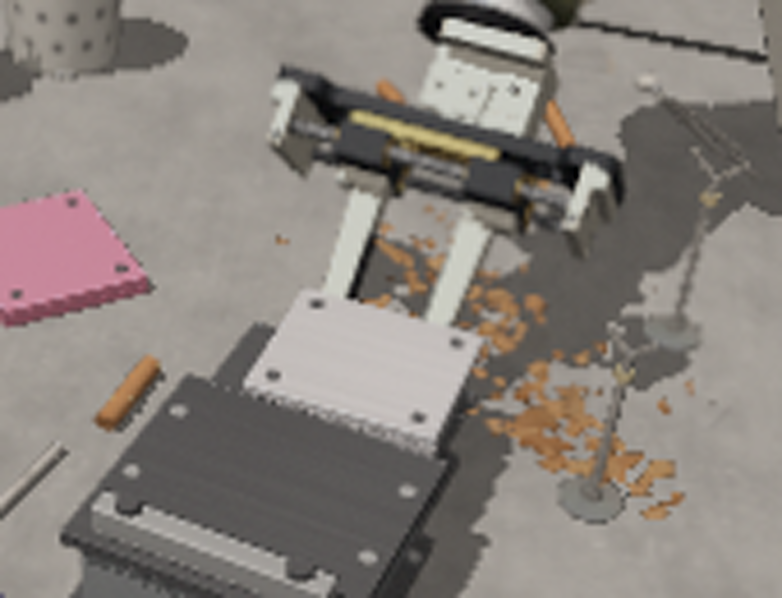

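The view shows both fingers at the plate's rear edge (350,290)–(440,320), clear of the posts at (610,380) and (690,250). Next come the forward push and the start of the lift arc.

```bash
cat >> h.py <<'E'
def arc(th,L=90,s=15):
    t=np.radians(th); a=45+th/2; A=np.radians(a)
    x0=-min(8*np.tan(t) if th<80 else 99,12*np.sin(t))
    E=np.array([x0,52])+L*np.array([-np.cos(t),np.sin(t)])
    P=E+s*np.array([np.cos(A),-np.sin(A)])-7.5*np.array([np.sin(A),np.cos(A)])
    return P[0],-1,P[1],a
E
python3 - <<'E'
from h import *
for t in range(0,91,15): print(t,np.round(arc(t),1))
plan([(*arc(0),5),(*arc(5),3)]+[(*arc(t),2) for t in range(10,26,5)])
E
```

```text
0 [-84.7  -1.   36.1  45. ]
15 [-85.9  -1.   58.8  52.5]
30 [-81.6  -1.   80.3  60. ]
45 [-72.8  -1.   98.9  67.5]
60 [-58.8  -1.  113.5  75. ]
75 [-40.4  -1.  123.1  82.5]
90 [-19.5  -1.  127.   90. ]
[[0.0009,0.0001,0.001,0.0,0.0,-0.0],[0.0008,0.0,0.0009,0.0,0.0,-0.0],[0.0009,0.0001,0.001,0.0,0.0,-0.1],[0.0009,0.0,0.001,0.1,0.0,0.0],[0.0008,0.0001,0.001,-0.0,0.0,-0.0],[0.0043,0.0,-0.002,-0.0,-0.8,-0.0],[0.0042,0.0,-0.0021,-0.0,-0.8,-0.0],[0.0042,0.0,-0.0021,-0.0,-0.9,-0.0]]
[[0.0065,-0.0,-0.0028,-0.0,-1.2,-0.0],[0.0064,-0.0,-0.003,-0.0,-1.3,-0.0],[0.0066,-0.0,-0.0027,-0.0,-1.2,-0.0],[0.0065,-0.0,-0.0029,-0.0,-1.3,-0.0],[0.0066,-0.0,-0.0026,-0.0,-1.2,-0.0],[0.0066,-0.0,-0.0027,-0.0,-1.3,-0.0],[0.0067,-0.0,-0.0024,-0.0,-1.2,-0.0],[0.0067,-0.0,-0.0026,-0.0,-1.3,-0.0]]
16 max [6.7e-03 1.0e-04 3.0e-03 1.0e-01 1.3e+00 1.0e-01]
```

>>> drive_tool(
  commands=[
    [[0.001,0,0.001,0,0,0],[0.001,0,0.001,0,0,0],[0.001,0,0.001,0,0,0],[0.001,0,0.001,0,0,0],[0.001,0,0.001,0,0,0],[0.004,0,-0.002,0,-0.8,0],[0.004,0,-0.002,0,-0.8,0],[0.004,0,-0.002,0,-0.8,0]],
  ],
)

```text
time_s: 6.3
tcp_pos: [0.4507, -0.1768, 0.1809]
tool_rot: [-2.067, -1.546, -0.803]
force: [-4.1, -2.6, -1.8]
width: 0.452
grasp_force: 1.9
```

```bash
python3 - <<'E'
from h import *
s=ctrl.state(); print(tip(),s['time_s'],s['force'].round(1))
c=cam('side'); save(c,'s3.png',(260,110,430,240),4.6)
plan([(*arc(t),2) for t in range(10,26,5)])
E
```

```text
(array([-86.07021436,  -0.86682962,  43.77484495]), np.float64(47.5)) 6.3 [-4.1 -2.6 -1.8]
[[0.0063,0.0,-0.0025,0.1,-1.2,-0.0],[0.0062,-0.0,-0.0027,0.0,-1.3,-0.1],[0.0066,0.0,-0.0027,0.0,-1.2,0.0],[0.0065,0.0,-0.0028,0.0,-1.3,0.0],[0.0066,0.0,-0.0026,0.0,-1.2,0.0],[0.0066,0.0,-0.0027,0.0,-1.3,0.0],[0.0067,0.0,-0.0024,0.0,-1.2,0.0],[0.0067,0.0,-0.0026,0.0,-1.3,0.0]]
8 max [0.0067 0.     0.0028 0.1    1.3    0.1   ]
```

View pics/s3.png

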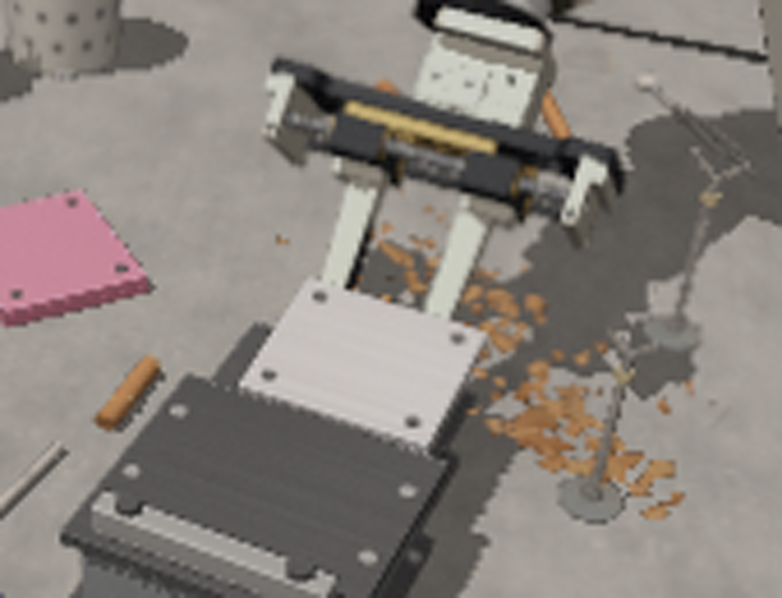

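The rear edge is rising on both fingers (320,290)/(480,335) and the leading edge is at the step. I'll keep going with the arc.

>>> drive_tool(
  commands=[
    [[0.0065,0,-0.002,0,-1.2,0],[0.0065,0,-0.0022,0,-1.3,0],[0.0067,0,-0.0022,0,-1.2,0],[0.0067,0,-0.0023,0,-1.3,0],[0.0067,0,-0.0023,0,-1.2,0],[0.0067,0,-0.0024,0,-1.3,0],[0.0067,0,-0.0024,0,-1.2,0],[0.0067,0,-0.0025,0,-1.3,0]],
  ],
)

```text
time_s: 7.35
tcp_pos: [0.4597, -0.1479, 0.2288]
tool_rot: [-2.189, -1.637, -0.637]
force: [-2.9, -5.5, -0.1]
width: 0.448
grasp_force: 2.4
```

```bash
python3 - <<'E'
from h import *
s=ctrl.state(); print(tip(),s['time_s'],s['force'].round(1))
c=cam('side'); save(c,'s4.png',(260,110,430,240),4.6)
def b(t): x,y,z,a=arc(t); return x+2,y,z,a
plan([(*b(t),2) for t in range(30,46,5)])
E
```

```text
(array([-81.70801529,  -1.64027831,  71.84530512]), np.float64(57.6)) 7.35 [-2.9 -5.5 -0.1]
[[0.0067,-0.0002,-0.0027,0.1,-1.2,-0.0],[0.0066,-0.0003,-0.0028,0.1,-1.2,-0.1],[0.0068,0.0,-0.0021,-0.0,-1.2,0.0],[0.0067,0.0,-0.0023,-0.0,-1.3,0.0],[0.0068,0.0,-0.002,-0.0,-1.2,0.0],[0.0068,0.0,-0.0022,-0.0,-1.3,0.0],[0.0068,0.0,-0.0018,-0.0,-1.2,0.0],[0.0067,0.0,-0.002,-0.0,-1.3,0.0]]
8 max [6.8e-03 3.0e-04 2.8e-03 1.0e-01 1.3e+00 1.0e-01]
```

View pics/s4.png

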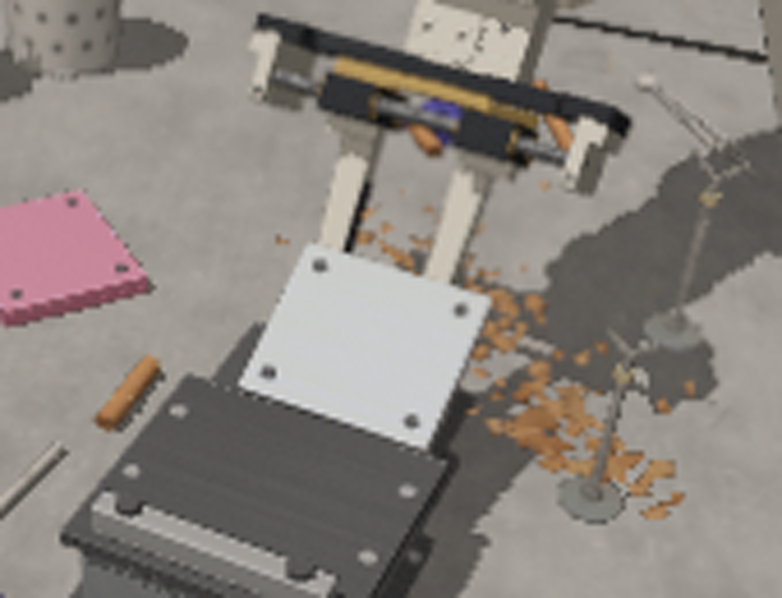

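The plate is tilted about 20°, resting on both fingers, with its leading edge square on the step (240,390)–(430,450). The arc carries on.

>>> drive_tool(
  commands=[
    [[0.0067,0,-0.0025,0,-1.2,0],[0.0067,0,-0.0025,0,-1.3,0],[0.0068,0,-0.0022,0,-1.2,0],[0.0067,0,-0.0022,0,-1.3,0],[0.0068,0,-0.002,0,-1.2,0],[0.0068,0,-0.002,0,-1.3,0],[0.0068,0,-0.0018,0,-1.2,0],[0.0067,0,-0.002,0,-1.3,0]],
  ],
)

```text
time_s: 8.4
tcp_pos: [0.4706, -0.1094, 0.2686]
tool_rot: [-2.299, -1.719, -0.456]
force: [0.6, -1.3, 0.5]
width: 0.451
grasp_force: 0.8
```

```bash
python3 - <<'E'
from h import *
s=ctrl.state(); print(tip(),s['time_s'],s['force'].round(1))
def b(t): x,y,z,a=arc(t); return x+2,y,z,a
plan([(*b(t),2) for t in range(50,91,5)]+[(-7,-1,128,90,3),(8,-1,128,90,3)])
E
```

```text
(array([-70.22168614,  -0.90093075,  96.79334124]), np.float64(67.5)) 8.4 [ 0.6 -1.3  0.5]
[[0.007,0.0001,-0.0027,0.0,-1.2,-0.1],[0.0069,0.0,-0.0029,0.0,-1.3,-0.1],[0.0072,0.0,-0.0014,0.0,-1.2,0.0],[0.0071,0.0,-0.0015,0.0,-1.3,0.0],[0.0073,0.0,-0.0012,0.0,-1.2,0.0],[0.0072,0.0001,-0.0014,0.0,-1.3,0.0],[0.0073,-0.0,-0.001,0.0,-1.2,0.0],[0.0074,-0.0,-0.0011,0.0,-1.3,0.0]]
[[0.0074,-0.0,-0.0008,0.0,-1.2,0.0],[0.0074,-0.0,-0.001,0.0,-1.3,0.0],[0.0074,-0.0,-0.0006,0.0,-1.2,0.0],[0.0075,-0.0,-0.0008,0.0,-1.3,0.0],[0.0075,0.0,-0.0004,0.0,-1.2,0.0],[0.0075,0.0,-0.0006,0.0,-1.3,0.0],[0.0076,0.0,-0.0003,0.0,-1.2,0.0],[0.0076,0.0,-0.0004,0.0,-1.3,0.0]]
[[0.0076,0.0,-0.0001,0.0,-1.2,0.0],[0.0077,0.0,-0.0002,0.0,-1.3,0.0],[0.0035,0.0,-0.0003,0.0,0.0,0.0],[0.0035,0.0,-0.0004,0.0,0.0,0.0],[0.0035,0.0,-0.0003,0.0,0.0,0.0],[0.005,0.0,-0.0,0.0,0.0,0.0],[0.005,0.0,-0.0,0.0,0.0,0.0],[0.005,0.0,-0.0,0.0,0.0,0.0]]
24 max [7.7e-03 1.0e-04 2.9e-03 0.0e+00 1.3e+00 1.0e-01]
```

>>> drive_tool(
  commands=[
    [[0.007,0,-0.0025,0,-1.2,0],[0.007,0,-0.0025,0,-1.3,0],[0.0072,0,-0.0014,0,-1.2,0],[0.0072,0,-0.0015,0,-1.3,0],[0.0073,0,-0.0012,0,-1.2,0],[0.0072,0,-0.0014,0,-1.3,0],[0.0073,0,-0.001,0,-1.2,0],[0.0074,0,-0.001,0,-1.3,0]],
  ],
)

```text
time_s: 9.4
tcp_pos: [0.4851, -0.0609, 0.2984]
tool_rot: [-2.402, -1.796, -0.262]
force: [0.3, -1.2, 0.8]
width: 0.452
grasp_force: 0.6
```

```bash
python3 - <<'E'
from h import *
s=ctrl.state(); print(tip(),s['time_s'],s['force'].round(1))
c=cam('side'); save(c,'s5.png',(240,90,440,240),3.9)
E
```

```text
(array([-50.66476879,  -1.24465569, 116.84117213]), np.float64(77.5)) 9.4 [ 0.3 -1.2  0.8]
```

View pics/s5.png

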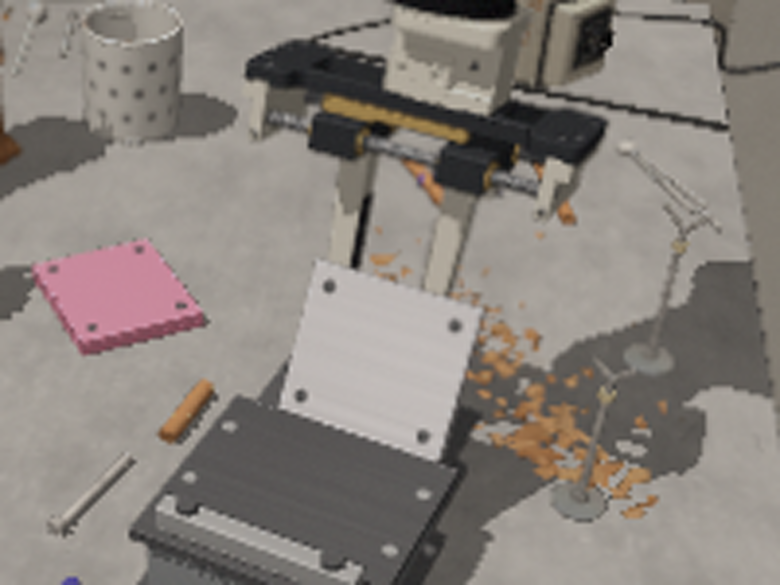

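The plate is about 60° up at (380,360), square on the step, with the fingers behind it. Next I take it past upright.

>>> drive_tool(
  commands=[
    [[0.0074,0,-0.0008,0,-1.2,0],[0.0074,0,-0.001,0,-1.3,0],[0.0074,0,-0.0006,0,-1.2,0],[0.0075,0,-0.0008,0,-1.3,0],[0.0075,0,-0.0004,0,-1.2,0],[0.0075,0,-0.0006,0,-1.3,0],[0.0076,0,-0.0003,0,-1.2,0],[0.0076,0,-0.0004,0,-1.3,0]],
  ],
)

```text
time_s: 10.45
tcp_pos: [0.5015, -0.0048, 0.3116]
tool_rot: [-2.494, -1.866, -0.054]
force: [0.5, 0.5, 0.5]
width: 0.451
grasp_force: 0.2
```

>>> drive_tool(
  commands=[
    [[0.0076,0,0,0,-1.2,0],[0.0077,0,0,0,-1.3,0],[0.004,0,0,0,0,0],[0.004,0,0,0,0,0],[0.004,0,0,0,0,0],[0.004,0,0,0,0,0],[0.004,0,0,0,0,0],[0.004,0,0,0,0,0]],
  ],
)

```text
time_s: 11.45
tcp_pos: [0.5126, 0.0326, 0.3121]
tool_rot: [-2.515, -1.881, -0.001]
force: [-0.1, 0.9, 0.2]
width: 0.45
grasp_force: 0.0
```

```bash
cat >> h.py <<'E'
def platemask(n,z):
    c=cam(n); r=[]
    for k in ctrl.recognise('die_half',n): print(n,round(k['p'],2),'stand',[round(float(v)*1000,1) for v in ((c2w(c,k['at'])-O)@XS,(c2w(c,k['at'])-O)@YS,c2w(c,k['at'])[2])])
    for k in ctrl.cut_out('die_half',n):
        w=px2w(c,np.argwhere(k['mask'])[:,::-1],z)-O; q=np.c_[w@XS,w@YS]*1000
        if abs(q[:,1].mean())>90: continue
        b=cv2.minAreaRect(q.astype(np.float32)); print(round(k['p'],2),'box',np.round(b[1],1),round(b[2],1),cv2.boxPoints(b).round(0).tolist())
E
python3 - <<'E'
from h import *
s=ctrl.state(); print(tip(),s['time_s'],s['force'].round(1))
platemask('side',.072); platemask('top',.072)
E
```

```text
(array([  6.79586593,  -1.33228142, 126.1101567 ]), np.float64(89.9)) 11.45 [-0.1  0.9  0.2]
side 0.86 stand [-112.0, -212.5, 9.1]
side 0.74 stand [55.6, 12.2, 70.7]
0.6 box [105.7 105.4] 0.1 [[4.0, 65.0], [4.0, -41.0], [110.0, -40.0], [110.0, 65.0]]
top 0.77 stand [-119.6, -214.2, 12.9]
```

>>> drive_tool(
  commands=[
    [[-0.007,0,-0.004,0,0,0],[-0.007,0,-0.004,0,0,0],[-0.007,-0.001,0,0,0,0],[-0.007,-0.002,0,0,0,0],[-0.007,-0.002,0,0,0,0],[-0.007,-0.002,0,0,0,0],[-0.006,-0.002,0,0,0,0],[0,0,0,0,0,0]],
  ],
)

```text
time_s: 12.75
tcp_pos: [0.4901, -0.0115, 0.3201]
tool_rot: [-2.516, -1.88, -0.001]
force: [-0.3, 0.6, 0.6]
width: 0.451
grasp_force: 0.0
```

```bash
python3 - <<'E'
from h import *
s=ctrl.state(); print(tip(),s['time_s'],s['force'].round(1))
platemask('top',.072); platemask('side',.072)
t=cam('top'); u=cam('side')
A=cv2.resize(t['color'][180:290,205:355,::-1],None,fx=2.6,fy=2.6,interpolation=2); B=cv2.resize(u['color'][140:260,240:400,::-1],None,fx=2.4,fy=2.4,interpolation=2)
H=max(len(A),len(B)); p=lambda I:np.pad(I,((0,H-len(I)),(0,0),(0,0)))
cv2.imwrite('pics/on_bed.png',np.hstack([p(A),p(B)]))
E
```

```text
(array([-41.78173405,   7.91499269, 134.0594007 ]), np.float64(89.9)) 12.75 [-0.3  0.6  0.6]
top 0.73 stand [56.7, 8.7, 73.5]
top 0.6 stand [-118.3, -213.9, 15.1]
0.88 box [ 91.3 104.3] 0.8 [[6.0, 61.0], [7.0, -43.0], [98.0, -42.0], [97.0, 62.0]]
side 0.84 stand [-111.4, -213.7, 11.0]
side 0.82 stand [54.9, 11.6, 68.8]
side 0.36 stand [198.6, 50.5, 28.8]
0.72 box [104.3 104. ] 0.5 [[2.0, 63.0], [3.0, -41.0], [107.0, -40.0], [106.0, 64.0]]
```

View pics/on_bed.png

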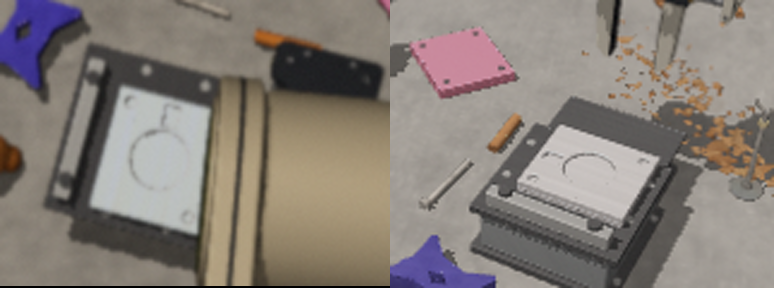

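The plate lies flat on the bed with its pocket ring up. It shows at (155,160) in the top half and (590,165) in the side half, about 15 mm short of the stop.

```bash
python3 - <<'E'
from h import *
plan([(-25,9.5,65,90,8),(-3,9.5,65,90,4),(8,9.5,65,90,4)])
E
```

```text
[[0.002,-0.0002,0.0086,-0.0,-0.0,-0.0],[0.0021,-0.0002,0.0087,-0.0,-0.0,-0.0],[0.002,-0.0003,0.0086,-0.0,-0.0,-0.1],[0.0021,-0.0002,0.0086,-0.0,-0.0,0.0],[0.002,-0.0002,0.0087,-0.0,-0.0,0.0],[0.0021,-0.0002,0.0086,-0.0,-0.0,-0.0],[0.002,-0.0003,0.0086,-0.0,-0.1,-0.0],[0.0021,-0.0002,0.0087,-0.0,0.0,-0.0]]
[[0.0055,0.0,-0.0,-0.0,0.0,-0.0],[0.0055,0.0,-0.0,-0.0,0.0,-0.0],[0.0055,0.0,-0.0,-0.0,0.0,-0.0],[0.0055,0.0,-0.0001,-0.0,0.0,-0.0],[0.0027,0.0,0.0,-0.0,0.0,-0.0],[0.0028,0.0,0.0,-0.0,0.0,-0.0],[0.0027,0.0,0.0,-0.0,0.0,-0.0],[0.0028,0.0,0.0,-0.0,0.0,-0.0]]
16 max [0.0055 0.0003 0.0087 0.     0.1    0.1   ]
```

>>> drive_tool(
  commands=[
    [[0.002,0,0.0086,0,0,0],[0.002,0,0.0087,0,0,0],[0.002,-0.0005,0.0086,0,0,0],[0.002,-0.0005,0.0086,0,0,0],[0.002,-0.0005,0.0087,0,0,0],[0.002,0,0.0086,0,0,0],[0.002,0,0.0086,0,0,0],[0.002,0,0.0087,0,0,0]],
  ],
)

```text
time_s: 14.15
tcp_pos: [0.4935, 0.0048, 0.2504]
tool_rot: [-2.515, -1.881, -0.001]
force: [0.1, -0.4, -0.4]
width: 0.451
grasp_force: 0.0
```

>>> drive_tool(
  commands=[
    [[0.0055,0,0,0,0,0],[0.0055,0,0,0,0,0],[0.0055,0,0,0,0,0],[0.0055,0,0,0,0,0],[0.0025,0,0,0,0,0],[0.0025,0,0,0,0,0],[0.0025,0,0,0,0,0],[0.0025,0,0,0,0,0]],
  ],
)

```text
time_s: 15.15
tcp_pos: [0.5026, 0.0352, 0.2513]
tool_rot: [-2.516, -1.881, -0.001]
force: [-2.0, -6.0, 3.6]
width: 0.454
grasp_force: 2.6
```

```bash
python3 - <<'E'
from h import *
s=ctrl.state(); print(tip(),s['time_s'],s['force'].round(1),'along',-s['force']@XS)
platemask('top',.072)
E
```

```text
(array([ 6.44621638,  8.8603158 , 65.3102281 ]), np.float64(90.0)) 15.15 [-2.  -6.   3.6] along 6.3029989936681545
top 0.65 stand [-119.3, -216.3, 14.9]
top 0.56 stand [100.0, 34.3, 71.6]
0.42 box [12.5 35.3] 14.9 [[91.0, 55.0], [100.0, 21.0], [112.0, 24.0], [103.0, 58.0]]
```

```bash
python3 - <<'E'
from h import *
platemask('side',.072)
c=cam('side'); 
yy,xx=np.mgrid[135:260,240:400]; w=px2w(c,np.c_[xx.ravel(),yy.ravel()],.072)-O
# brightness profile along stand x on plate top, mean over y bands
for yb in(-30,10,45):
    P=np.array([O+x/1000*XS+yb/1000*YS+.072*Z for x in range(-5,135,2)]); uv=w2px(c,P).astype(np.float32)
    g=cv2.remap(cv2.cvtColor(c['color'],cv2.COLOR_RGB2GRAY),uv[:,0],uv[:,1],1).ravel()
    print(yb,list(zip(range(-5,135,2),g.tolist())))
s=ctrl.state(); print(s['force'].round(1),tip())
E
```

```text
side 0.78 stand [62.1, 12.2, 71.5]
side 0.65 stand [-110.4, -213.8, 10.9]
0.71 box [103.9  98.2] 88.6 [[11.0, -39.0], [110.0, -41.0], [112.0, 62.0], [14.0, 65.0]]
-30 [(-5, 146), (-3, 142), (-1, 133), (1, 132), (3, 123), (5, 105), (7, 87), (9, 75), (11, 91), (13, 144), (15, 185), (17, 194), (19, 196), (21, 196), (23, 196), (25, 197), (27, 197), (29, 196), (31, 195), (33, 195), (35, 197), (37, 198), (39, 199), (41, 199), (43, 198), (45, 197), (47, 197), (49, 197), (51, 199), (53, 197), (55, 179), (57, 173), (59, 188), (61, 195), (63, 196), (65, 199), (67, 197), (69, 195), (71, 195), (73, 195), (75, 196), (77, 195), (79, 196), (81, 195), (83, 194), (85, 197), (87, 196), (89, 175), (91, 161), (93, 162), (95, 162), (97, 158), (99, 173), (101, 193), (103, 172), (105, 142), (107, 139), (109, 156), (111, 167), (113, 162), (115, 162), (117, 164), (119, 169), (121, 177), (123, 149), (125, 121), (127, 120), (129, 118), (131, 115), (133, 116)]
10 [(-5, 48), (-3, 48), (-1, 48), (1, 49), (3, 49), (5, 48), (7, 49), (9, 49), (11, 56), (13, 98), (15, 162), (17, 195), (19, 196), (21, 196), (23, 195),
[... 777 characters left out ...]
 (25, 156), (27, 135), (29, 171), (31, 193), (33, 196), (35, 197), (37, 197), (39, 197), (41, 197), (43, 195), (45, 195), (47, 196), (49, 196), (51, 196), (53, 197), (55, 198), (57, 197), (59, 196), (61, 195), (63, 195), (65, 197), (67, 197), (69, 198), (71, 197), (73, 195), (75, 195), (77, 195), (79, 194), (81, 194), (83, 193), (85, 195), (87, 198), (89, 200), (91, 199), (93, 197), (95, 196), (97, 196), (99, 196), (101, 195), (103, 189), (105, 160), (107, 116), (109, 93), (111, 87), (113, 83), (115, 69), (117, 59), (119, 96), (121, 131), (123, 155), (125, 131), (127, 118), (129, 117), (131, 117), (133, 115)]
[ 0.6 -3.5  2.6] (array([ 6.70423584,  9.01352785, 65.05951617]), np.float64(89.9))
```

>>> drive_tool(
  commands=[
    [[0.0008,0,-0.0003,0,0,0],[0.0008,0,-0.0003,0,0,0],[0.0008,0,0,0,0,0],[0.0008,0,0,0,0,0],[0.0008,0,0,0,0,0],[0.0005,0,0,0,0,0],[0.0005,0,0,0,0,0],[0,0,0,0,0,0]],
  ],
)

```text
time_s: 16.5
tcp_pos: [0.5039, 0.0403, 0.2517]
tool_rot: [-2.515, -1.881, -0.001]
force: [-0.0, -0.2, -1.2]
width: 0.446
grasp_force: 0.5
```

>>> drive_tool(
  commands=[
    [[0.0003,0,0,0,0,0],[0.0003,0,0,0,0,0],[0.0003,0,0,0,0,0],[0.0003,0,0,0,0,0],[0.0003,0,0,0,0,0],[0,0,0,0,0,0],[0,0,0,0,0,0],[0,0,0,0,0,0]],
  ],
)

```text
time_s: 17.5
tcp_pos: [0.5043, 0.0416, 0.2517]
tool_rot: [-2.515, -1.881, -0.001]
force: [-0.3, -1.3, -1.0]
width: 0.448
grasp_force: 0.7
```

```bash
cat >> h.py <<'E'
def prof():
    s=ctrl.state(); print('t',s['time_s'],'along',round(float(-s['force']@XS),1),s['force'].round(1),tip())
    c=cam('side'); g=cv2.cvtColor(c['color'],cv2.COLOR_RGB2GRAY); X=np.arange(0,130,.5)
    for yb in(-25,0,20,45,53):
        P=np.array([O+x/1000*XS+yb/1000*YS+.072*Z for x in X]); uv=w2px(c,P).astype(np.float32)
        v=cv2.remap(g,uv[:,0],uv[:,1],1).ravel().astype(float); d=np.gradient(cv2.GaussianBlur(v[None],(0,0),2)[0] if 0 else v)
        print(yb,'trail',X[:60][np.argmax(d[:60])],'lead',X[190:250][np.argmin(d[190:250])],v[200:244:2].astype(int).tolist())
E
python3 -c "
from h import *
prof()"
```

```text
t 17.5 along 1.4 [-0.3 -1.3 -1. ] (array([13.22417532,  9.10544332, 65.66345131]), np.float64(89.9))
-25 trail 20.0 lead 122.5 [185, 193, 196, 196, 195, 195, 191, 183, 172, 165, 164, 163, 164, 164, 163, 163, 163, 164, 165, 168, 171, 173]
0 trail 20.5 lead 123.0 [198, 197, 197, 197, 196, 196, 190, 181, 167, 162, 163, 164, 163, 161, 161, 161, 162, 163, 165, 167, 170, 173]
20 trail 20.0 lead 122.5 [198, 197, 197, 197, 197, 197, 197, 197, 190, 181, 176, 175, 171, 166, 162, 162, 162, 163, 164, 166, 168, 167]
45 trail 20.5 lead 107.0 [197, 196, 196, 196, 194, 183, 163, 137, 110, 95, 92, 88, 85, 84, 80, 69, 60, 59, 79, 97, 114, 131]
53 trail 21.0 lead 123.0 [197, 197, 197, 197, 196, 195, 195, 186, 175, 163, 161, 163, 164, 164, 164, 163, 163, 164, 165, 166, 168, 171]
```

>>> drive_tool(
  commands=[
    [[0.0003,0,0,0,0,0],[0.0003,0,0,0,0,0],[0.0003,0,0,0,0,0],[0,0,0,0,0,0],[0,0,0,0,0,0],[0,0,0,0,0,0],[0,0,0,0,0,0],[0,0,0,0,0,0]],
  ],
)

```text
time_s: 18.55
tcp_pos: [0.5045, 0.0425, 0.2517]
tool_rot: [-2.515, -1.881, -0.001]
force: [-0.6, -2.4, -0.0]
width: 0.45
grasp_force: 1.0
```

>>> drive_tool(
  commands=[
    [[0.0003,0,0,0,0,0],[0.0003,0,0,0,0,0],[0,0,0,0,0,0],[0,0,0,0,0,0],[0,0,0,0,0,0],[0,0,0,0,0,0],[0,0,0,0,0,0],[0,0,0,0,0,0]],
  ],
)

```text
time_s: 19.55
tcp_pos: [0.5047, 0.043, 0.2517]
tool_rot: [-2.515, -1.881, -0.001]
force: [-0.8, -3.7, 0.5]
width: 0.45
grasp_force: 1.8
```

```bash
python3 -c "
from h import *
prof()"
```

```text
t 19.55 along 3.7 [-0.8 -3.7  0.5] (array([14.62382884,  9.13267575, 65.65304165]), np.float64(89.9))
-25 trail 23.0 lead 122.5 [181, 187, 193, 195, 197, 196, 192, 183, 172, 165, 164, 163, 163, 163, 162, 162, 163, 164, 166, 168, 171, 173]
0 trail 22.0 lead 123.0 [199, 198, 197, 197, 196, 196, 190, 181, 166, 162, 163, 164, 163, 161, 161, 161, 162, 162, 163, 166, 170, 173]
20 trail 21.5 lead 123.0 [198, 197, 197, 197, 197, 197, 196, 196, 189, 181, 176, 174, 171, 166, 162, 162, 162, 163, 164, 166, 168, 166]
45 trail 20.5 lead 107.0 [198, 197, 197, 197, 195, 183, 164, 137, 110, 96, 93, 89, 85, 84, 80, 69, 59, 59, 78, 96, 114, 131]
53 trail 21.5 lead 123.0 [198, 198, 197, 197, 196, 196, 195, 185, 174, 162, 161, 163, 164, 164, 163, 163, 163, 164, 165, 166, 168, 171]
```

>>> drive_tool(
  commands=[
    [[0.0003,0,0,0,0,0],[0.0002,0,0,0,0,0],[0,0,0,0,0,0],[0,0,0,0,0,0],[0,0,0,0,0,0],[0,0,0,0,0,0],[0,0,0,0,0,0],[0,0,0,0,0,0]],
  ],
)

```text
time_s: 20.6
tcp_pos: [0.5048, 0.0432, 0.2516]
tool_rot: [-2.516, -1.881, 0.0]
force: [-2.7, -6.1, 2.4]
width: 0.45
grasp_force: 3.0
```

```bash
python3 -c "
from h import *
prof()"
```

```text
t 20.6 along 6.6 [-2.7 -6.1  2.4] (array([14.69810081,  9.15160378, 65.64757614]), np.float64(90.0))
-25 trail 23.0 lead 122.5 [180, 186, 192, 195, 196, 196, 191, 183, 172, 165, 164, 164, 164, 163, 163, 162, 163, 165, 166, 169, 171, 173]
0 trail 22.0 lead 123.0 [199, 198, 198, 198, 197, 197, 191, 181, 167, 163, 164, 165, 164, 161, 161, 160, 162, 163, 165, 167, 170, 174]
20 trail 21.5 lead 123.0 [198, 197, 197, 197, 197, 197, 197, 197, 190, 181, 176, 175, 171, 166, 162, 162, 163, 164, 165, 166, 168, 166]
45 trail 20.5 lead 107.0 [198, 197, 196, 196, 194, 183, 163, 137, 111, 97, 95, 89, 85, 84, 80, 69, 58, 58, 78, 96, 114, 131]
53 trail 21.5 lead 123.0 [198, 198, 197, 197, 196, 196, 195, 185, 174, 162, 161, 162, 163, 164, 163, 163, 163, 164, 165, 167, 169, 172]
```

>>> drive_tool(
  commands=[
    [[-0.0003,0,0,0,0,0],[0,0,0,0,0,0],[0,0,0,0,0,0],[0,0,0,0,0,0],[0,0,0,0,0,0],[0,0,0,0,0,0],[0,0,0,0,0,0],[0,0,0,0,0,0]],
  ],
)

```text
time_s: 21.65
tcp_pos: [0.5048, 0.0431, 0.2517]
tool_rot: [-2.515, -1.881, -0.001]
force: [-0.8, -4.2, 2.0]
width: 0.45
grasp_force: 2.6
```

```bash
cat >> h.py <<'E'
def square():
    c=cam('side'); g=cv2.cvtColor(c['color'],cv2.COLOR_RGB2GRAY); X=np.arange(8,36,.25); r=[]
    for yb in(-36,-6,-2,2,6,10,14,18,22,26,53):
        P=np.array([O+x/1000*XS+yb/1000*YS+.072*Z for x in X]); uv=w2px(c,P).astype(np.float32)
        v=cv2.remap(g,uv[:,0],uv[:,1],1).ravel().astype(float); i=np.where(v<(v[-8:].max()+v.min())/2)[0]; r.append((yb,X[i[-1]]))
    r=np.array(r); k=np.polyfit(*r.T,1); print(r.tolist(),'yaw',np.degrees(np.arctan(-k[0])).round(2))
E
python3 -c "
from h import *
s=ctrl.state(); print('along',-s['force']@XS,s['force'].round(1),tip()); square()"
```

```text
along 4.287376153296887 [-0.8 -4.2  2. ] (array([14.69682181,  9.14803431, 65.67059557]), np.float64(90.0))
[[-36.0, 20.0], [-6.0, 22.0], [-2.0, 21.0], [2.0, 21.5], [6.0, 21.0], [10.0, 21.75], [14.0, 21.25], [18.0, 21.25], [22.0, 21.75], [26.0, 21.0], [53.0, 21.0]] yaw -0.45
```

>>> drive_tool(
  commands=[
    [[0.0001,0,0,0,0,0],[0,0,0,0,0,0],[0,0,0,0,0,0],[0,0,0,0,0,0],[0,0,0,0,0,0],[0,0,0,0,0,0],[0,0,0,0,0,0],[0,0,0,0,0,0]],
  ],
)

```text
time_s: 22.7
tcp_pos: [0.5047, 0.0431, 0.2516]
tool_rot: [-2.515, -1.881, -0.0]
force: [-1.8, -5.4, 2.9]
width: 0.447
grasp_force: 2.9
```

>>> drive_tool(
  commands=[
    [[0,0,0,0,0,0],[0,0,0,0,0,0],[0,0,0,0,0,0],[0,0,0,0,0,0],[0,0,0,0,0,0],[0,0,0,0,0,0],[0,0,0,0,0,0],[0,0,0,0,0,0]],
  ],
)

```text
time_s: 23.7
tcp_pos: [0.5047, 0.0432, 0.2516]
tool_rot: [-2.515, -1.881, -0.0]
force: [-1.5, -5.5, 0.6]
width: 0.446
grasp_force: 2.9
```

Steady at about 5.6 N, held for 2 s. I'll back straight off, then raise.

>>> drive_tool(
  commands=[
    [[-0.002,0,0,0,0,0],[-0.006,0,0,0,0,0],[-0.012,0,0,0,0,0],[-0.012,0,0,0,0,0],[-0.01,0,-0.01,0,0,0],[-0.01,0,-0.02,0,0,0],[-0.01,0,-0.03,0,0,0],[-0.01,0,-0.02,0,0,0]],
  ],
)

```text
time_s: 24.7
tcp_pos: [0.4845, -0.0267, 0.3339]
tool_rot: [2.516, 1.881, 0.003]
force: [0.6, -0.7, 1.1]
width: 0.45
grasp_force: 0.0
```

>>> drive_tool(
  commands=[
    [[-0.02,0,-0.01,0,0,0],[-0.02,0,0,0,0,0],[-0.02,0,0,0,0,0],[-0.02,0,0,0,0,0],[-0.02,0,0,0,0,0],[-0.01,0,0,0,0,0],[0,0,0,0,0,0],[0,0,0,0,0,0]],
  ],
)

```text
time_s: 25.7
tcp_pos: [0.4535, -0.131, 0.3416]
tool_rot: [-2.515, -1.881, -0.001]
force: [0.5, -0.5, 0.0]
width: 0.449
grasp_force: 0.0
```

```bash
python3 - <<'E'
from h import *
s=ctrl.state(); print(s['time_s'],s['force'].round(1),tip()); square(); platemask('top',.072)
c=cam('top')
for yb in(-30,0,25,50):
    P=np.array([O+x/1000*XS+yb/1000*YS+.072*Z for x in np.arange(100,130,1.)]); uv=w2px(c,P).astype(np.float32)
    print(yb,cv2.remap(cv2.cvtColor(c['color'],7),uv[:,0],uv[:,1],1).ravel().tolist())
E
```

```text
25.7 [ 0.5 -0.5  0. ] (array([-166.72762527,    9.60444441,  155.60392816]), np.float64(89.9))
[[-36.0, 20.25], [-6.0, 22.0], [-2.0, 21.0], [2.0, 21.25], [6.0, 21.0], [10.0, 21.75], [14.0, 21.5], [18.0, 21.25], [22.0, 21.75], [26.0, 21.0], [53.0, 21.0]] yaw -0.35
top 0.97 stand [67.6, 4.9, 71.6]
top 0.65 stand [-116.5, -217.4, 16.7]
0.76 box [100.3  90.7] 89.7 [[23.0, -41.0], [114.0, -42.0], [114.0, 59.0], [23.0, 59.0]]
-30 [192, 192, 192, 190, 183, 174, 168, 165, 173, 182, 179, 173, 155, 131, 123, 132, 141, 147, 151, 151, 151, 152, 152, 153, 154, 148, 137, 122, 103, 89]
0 [196, 195, 195, 195, 195, 195, 195, 195, 195, 193, 192, 182, 171, 149, 127, 129, 137, 143, 146, 148, 148, 148, 149, 150, 148, 145, 131, 116, 99, 84]
25 [195, 196, 195, 195, 195, 195, 195, 195, 194, 192, 186, 170, 152, 130, 109, 120, 134, 142, 147, 149, 149, 149, 149, 150, 149, 145, 133, 119, 101, 83]
50 [195, 196, 195, 193, 194, 195, 195, 195, 194, 192, 186, 177, 161, 134, 111, 110, 109, 110, 111, 111, 113, 118, 124, 130, 137, 139, 135, 127, 107, 88]
```

The plate is seated squarely against the stop and the arm is clear, so I'm handing it in.

```bash
python3 -c "
from h import *
print(ctrl.finish_job())"
```

```text
the job is handed in; nothing more can be done
None
```

The die half is turned cavity-up on the high bed and seated against the end stop, square within what the cameras can measure. I pressed it there at about 5.6 N for 2 s, released it, and handed the job in at about 26 s; the hand-in call returned no verdict.

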